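# Plug a keyed LED module into the light-measuring box

## Robot

A 7-joint arm with a two-finger parallel gripper is mounted at the origin on the work surface. World frame = base frame: x ahead of the robot, y to its left, z up, the work surface at z = 0. Lengths are in mm, angles in rad, forces in N, time in s.
With the tool pointing down it reaches from about 425 to 875 mm from the base axis. Payload 8.4 kg.
Tool frame: the origin (TCP) lies midway between the tips of the shut fingers; the grasp point (between the pads) lies 19 mm behind it; z points along the fingers, y is the line along which they close (so a half turn about z gives the same grasp; the last joint's range is limited). The gripper opens to 87 mm and grips with 3 to 60 N. Pads are 19 mm wide; open, the fingers measure 117 mm over their backs; the gripper's body (75 mm by 190 mm) begins 51 mm behind the grasp point.
Start: joints at [-1.338, 0.333, 0.04, 1.465, -0.013, 1.343, -0.059], TCP at [211.735, 614.518, 222.546] pointing down, gripper open.
Joint ranges: [-2.58, 2.58], [-0.38, 2.09], [-1.3, 1.39], [0.25, 2.4], [-1.5, 4.64], [0.08, 2.09], [-2.65, 2.65]. Speed limits (rad/s): [2.22, 2.22, 2.79, 2.79, 3.14, 3.14, 3.14].

## Interface

Orientations are given as a unit quaternion [w, x, y, z].
In Python, from station import status, vision, ticket gives the robot as it stands. The module is installed in compiled form; this text tells all that it offers.
- The arm moves only by the tool apply_moves, never from a script. Its argument "increments" is a list of rows, each a list of 2 entries, a list of its own where there are three numbers: the shift along the tool's x, y, z in mm, then the turn about the tool's z in rad. In form: [[[x, y, z], twist], ...]. A call has 1 to 5 rows; each row shifts and turns the commanded pose from where the row before left it, along the tool's axes as they then stand; what a row does not reach is not made up. A row lasts 1/10 s, in which the tool goes at most 50 mm and 8.59 degrees, less where a joint would pass 70% of its speed; a pose out of reach is approached as far as the arm can. A call is refused whole if a number of a shift passes 50 or a number of a turn 0.15, either way. A call with a gripper value outside its range is refused whole. "jaw" is the gripper command: -1 is fully open, 1 is shut, values between are in proportion, set as the call begins (left out, the last holds). The fingers move at their own pace and stop on an object; "newtons" is the grip in N (left out, the last holds). Time passes only in rows, so rows that do not move let the fingers close. It gives the time, the measured TCP pose, the force, the opening and the grip force at its end, in the units of the state.
- status.sense(): the state, without advancing time (a new reading comes with each control period).
- vision.read_camera(name): name is "scene" or "side" or "wrist"; returns a dict with "color" (420x560x3 uint8, red, green, blue), "z_map" (420x560 float32, mm along the optical axis (not along the pixel's ray), 0 where there is no reading), "vertical_fov" (degrees; the focal length in pixels is half the picture's height over the tangent of half this angle, whatever the lens; pixels are square), "cx", "cy" (the principal point, pixels), "k1" (the pictures are not rectified: a ray, as slopes to the right and down, at radius r is drawn at 1 + k1 r^2 times it, then the intrinsics apply), "rvec" (rotation vector, rad) and "tvec" (3), from world to camera coordinates, as OpenCV has them. Camera axes: x right, y down, z forward; pixel columns grow to the right and rows downward; lengths in mm; the calibration is good to about 2 mm. A picture is of the moment at which its call begins.
- ticket.sign_off(): hands the job in; it is judged then, once.
The state is a dict: "time_s": time; "joint_pos": joint angles; "dq": joint speeds; "tau": joint torques, N m; "position": TCP position; "eef_rot": TCP orientation; "wrist_force": force on the tool from outside, world axes, zero at the start; "moment": the same for the moment, N m; "opening": finger opening in mm; "grip_force": force on a finger pad.
Only numpy, scipy, OpenCV 4.12 (cv2) and the standard library are available. Lean on these libraries where they do the work, as an engineer would, in place of code of your own. Each camera call takes 0.05 s, during which the arm holds its last target. There are 200 camera calls.

## Task

Slide the LED driver's dimmer all the way to its off end (the narrow end of the printed scale), then take the finned LED module out of its stand and push its keyed shaft into the socket on the light-measuring box, turning it until the key slips into the keyway and its flange is fully home on the socket's rim. Sprung contacts in the socket push back, so finish while still holding the module pressed home, and do not let go; leave the jar, the slide box and the screwdriver where they are.

Things in the scene. Friction and masses are not known exactly. Their poses are not given: they have to be found in the camera images.
- module: LED module, loose, about 0.25 kg, bare metal. Origin: centre of its shaft's lower end; z up the shaft. Shaft 24 mm across, 44 mm long, tip tapered to 16 mm over 5 mm. Flange 52 mm across at z = 44 to 50 mm; on it a finned heat sink, the part to grip: 44 mm (x) x 30 mm (y), z = 50 to 92 mm, flat sides at +-y. Starts upright, hung by its flange in the stand, origin 10 mm above the table
- module_key (a point): foot of the module's key: 17 mm out from the axis at the module's +x, 14 mm above the shaft's lower end; axes as the module's. The key is 8 mm wide, on the shaft's +x side, from here up to the flange; the lowest 14 mm of the shaft have none. An 8 mm wide index tab on the flange's rim, reaching 35 mm from the axis, points the same way as the key
- module_grip (a point): point on the module's axis inside the heat sink, 74 mm above the shaft's lower end; axes as the module's
- stand: black storage stand, fixed, 84 x 84 x 54 mm with a 41 mm round hole through it that holds the module loosely. Origin: centre of its underside, on the table
- socket: round metal socket, fixed, 50 mm tall, outside 56 to 66 mm across, upright on the measuring box, its lower end 80 mm above the table. Origin: centre of its lower end, z up. Bore 26 mm across, open at the top. Fully home, the module's flange lies on the rim, its origin is 6 mm above the socket's and its x axis points along the socket's x
- socket_keyway (a point): outer end of the keyway at the rim: 19 mm out from the socket's axis along its +x, 50 mm above its origin; axes as the socket's. The keyway is one notch in the bore, 10 mm wide, over the full height; the module fits one way round only. Until its key meets the keyway, the key rests on the flat rim with the flange 30 mm above it
- socket_rim (a point): centre of the socket's mouth, 50 mm above its origin; axes as the socket's
- contact (a joint): sprung contact plate at the bottom of the bore, m pressed in: 0 free (plate 38 mm below the rim), 0.006 with the module fully home, 0.008 at its own stop. It pushes back with 4.5 N at first and 13.5 N when home, more than the module's weight: if let go the module rises about 6 mm
- meterbox: grey light-measuring box, fixed, 200 x 200 x 80 mm, carrying the socket near the middle of its top. Origin: centre of its underside, on the table
- driver: white LED driver unit, fixed, 100 mm (its x) x 190 mm (its y) x 45 mm tall. Origin: centre of its underside, on the table. The dimmer track, 40 mm wide and 14 mm thick, runs along its y in the middle of its top; beside the track a printed scale of black bars is short at the off end (-y, the end away from the robot) and long at the bright end (+y)
- dimmer (a joint): position of the dimmer's grip along its track, m: 0 at the off end stop, up to 0.09 at the bright end; it grows along the driver's +y. It stays where it is left, friction about 1.5 N
- dimmer_top (a point): centre of the top of the dimmer's grip (black block 28 mm along x, 20 mm along y, 40 mm tall, standing on the track; this point is 99.5 mm above the table); axes as the driver's
- jar: amber jar with black lid, 48 mm in diameter, 75 mm tall, loose; a bystander. Origin: centre of its underside
- slidebox: grey microscope-slide box, 60 x 90 x 32 mm, loose; a bystander. Origin: centre of its underside
- screwdriver: screwdriver with black handle, 160 mm long, lying on the table, handle to its -x; a bystander

How it is judged:
By the outcome, as a careful person would: the job done as asked, in the order asked, and still so for the second after the job is handed in, while the arm keeps its last pose, push and grip.
It also fails if it takes over 58 s, if anything falls off the work surface, if the arm or the gripper's body presses on something with over 40 N, if the wrist force passes 120 N, or if a joint passes its speed limit or range.

## Working session

There is one attempt and no reset: what is moved stays moved. The work goes in short steps, Python scripts to look and compute and a tool call to move; the robot and the scene stay as the last step left them, time stands still between calls to the robot, and variables do not carry over. Pictures are saved under pics/ and viewed, at most 10 in all, crops included, and the job is handed in when it is done.

Besides the shell and the picture viewer there is one more tool, called by a JSON object that holds its "name" and its "arguments". apply_moves: Moves the arm, as the interface text tells. Its arguments: {"type":"object","properties":{"increments":{"type":"array"},"jaw":{"type":"number"},"newtons":{"type":"number"}},"required":["increments"]}

```bash
mkdir -p pics
cat > h.py <<'E'
import numpy as np, cv2
from station import status, vision, ticket
def cam(n):
    c=vision.read_camera(n); c['R']=cv2.Rodrigues(np.array(c['rvec'],float))[0]; c['t']=np.array(c['tvec'],float).ravel()
    c['f']=c['color'].shape[0]/2/np.tan(np.radians(c['vertical_fov'])/2); return c
def rays(c,uv):
    d=(np.atleast_2d(uv).astype(float)-[c['cx'],c['cy']])/c['f']; s=d.copy()
    for _ in range(20): s=d/(1+c['k1']*(s**2).sum(1,keepdims=True))
    return np.c_[s,np.ones(len(s))]
def pts(c,uv,z):  # depth along the axis
    return (rays(c,uv)*np.reshape(z,(-1,1))-c['t'])@c['R']
def onplane(c,uv,h):
    o=-c['R'].T@c['t']; d=rays(c,uv)@c['R']; return o+d*((h-o[2])/d[:,2])[:,None]
def cloud(c):
    v,u=np.mgrid[:420,:560]; uv=np.c_[u.ravel(),v.ravel()]
    P=pts(c,uv,c['z_map'].ravel()).reshape(420,560,3); P[c['z_map']==0]=np.nan; return P
def save(c,n): cv2.imwrite('pics/'+n,cv2.cvtColor(c['color'],cv2.COLOR_RGB2BGR))
E
python3 - <<'E'
from h import *
s=status.sense(); print(s)
ims=[]
for n in ['scene','side']:
    c=cam(n); save(c,n+'0.png'); print(n,c['f'],c['cx'],c['cy'],c['k1'],-c['R'].T@c['t'],c['R'][2], (c['z_map']>0).mean())
    np.save(n+'.npy',c,allow_pickle=True)
E
```

```text
{'time_s': 0.0, 'joint_pos': array([-1.33821817,  0.33390074,  0.03986132,  1.46628841, -0.01341123,
        1.3432549 , -0.05852273]), 'dq': array([ 0.00150135,  0.0006913 , -0.00102529,  0.00090654,  0.00083588,
       -0.00136759, -0.00308316]), 'tau': array([ 1.47087176e-03, -6.56373382e+01,  1.33615661e+00, -4.03785861e+01,
       -5.96748339e-02,  4.50663501e-02,  1.94454615e-04]), 'position': array([211.5870153 , 614.10908735, 221.65725737]), 'eef_rot': array([-8.49717503e-05,  1.65144472e-01,  9.86269068e-01, -7.88195374e-04]), 'wrist_force': array([-0.1991981 , -0.11999507,  0.27451264]), 'moment': array([ 0.0455805 , -0.02214166,  0.01226391]), 'grip_force': 0.0, 'opening': 86.85523345855549}
scene 383.23194769615645 280.23074234237464 206.3241385426531 0.030839749606708457 [1128.19844394  140.66944749  864.28457125] [-0.51087172 -0.24947474 -0.8226618 ] 0.9961437074829932
side 396.2173825174469 286.2092937669504 206.93192028877672 -0.07830736950308374 [  87.16701667 -841.98856467  653.97889162] [ 0.49699724  0.69851483 -0.51485025] 0.9961479591836735
```

View pics/scene0.png

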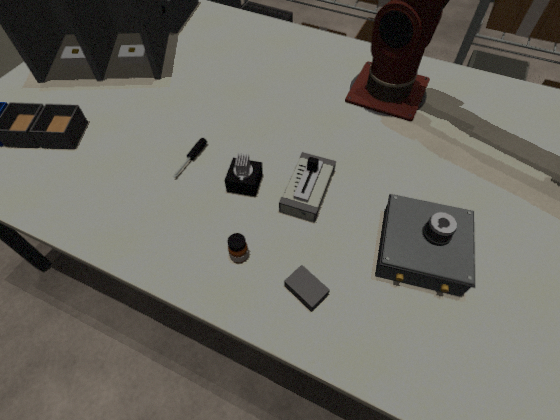

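View pics/side0.png

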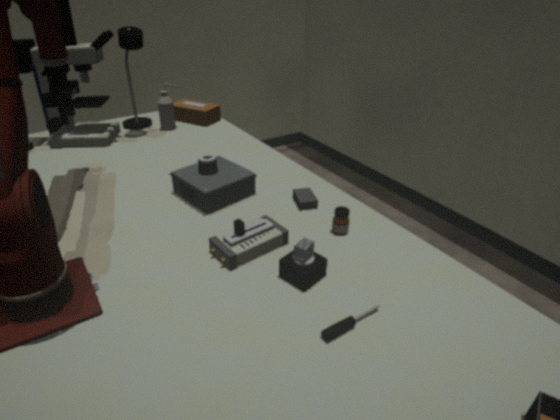

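The scene view shows the module in its stand at (243,170), the driver at (308,187) with the dimmer at (313,163) near the bright end, and the socket at (441,226). The jar is at (237,247), the slide box at (307,287) and the screwdriver at (192,157). The side view matches: module (303,252), dimmer (239,228), socket (207,163).

```bash
cat > m.py <<'E'
from h import *
def rect(p): 
    (c,s,a)=cv2.minAreaRect(p[:,:2].astype(np.float32)); return np.round(c,1),np.round(s,1),round(a,1)
boxes={'scene':{'stand':(215,150,272,200),'driver':(272,145,342,225),'box':(370,190,482,298)},'side':{'stand':(272,232,335,292),'driver':(203,212,294,272),'box':(166,148,260,214)}}
for n in ['scene','side']:
    c=np.load(n+'.npy',allow_pickle=True).item(); P=cloud(c)
    for k,(a,b,d,e) in boxes[n].items():
        q=P[b:e,a:d].reshape(-1,3); q=q[~np.isnan(q[:,0])]
        for lo,hi in {'stand':[(48,58),(62,104)],'driver':[(40,48),(54,62),(66,96),(96,103)],'box':[(76,83),(123,134)]}[k]:
            p=q[(q[:,2]>lo)&(q[:,2]<hi)]
            print(n,k,lo,hi,len(p),rect(p),p.mean(0).round(1),np.percentile(p[:,2],[5,50,95]).round(1))
    for h in (0,):
        q=P[250:300,300:400].reshape(-1,3); print('table z',np.nanmedian(q[:,2]))
c=np.load('scene.npy',allow_pickle=True).item()['color'][:,:,::-1]
t=[cv2.resize(c[y:y+h,x:x+w],(400,300),interpolation=cv2.INTER_CUBIC) for x,y,w,h in [(213,145,60,45),(275,145,80,60),(400,195,80,60)]]
c=np.load('side.npy',allow_pickle=True).item()['color'][:,:,::-1]
t.append(cv2.resize(c[232:277,272:332],(400,300),interpolation=cv2.INTER_CUBIC))
cv2.imwrite('pics/crops.png',np.clip(np.vstack([np.hstack(t[:2]),np.hstack(t[2:])])*1.6,0,255))
E
python3 m.py
```

```text
scene stand 48 58 472 (array([ 562.6, -247.1]), array([87. , 85.2]), 12.7) [ 570.4 -241.3   54.1] [51.  54.2 56.7]
scene stand 62 104 270 (array([ 566.2, -244.7]), array([56.2, 42. ]), 3.6) [ 568.7 -243.7   87.5] [ 63.5  90.5 103.3]
scene driver 40 48 1337 (array([510.4, -75.3]), array([195.1, 102.3]), 5.3) [522.3 -71.3  45.2] [42.4 45.3 47.5]
scene driver 54 62 473 (array([511.5, -75.1]), array([141.8,  40.7]), 5.2) [528.9 -71.7  59. ] [56.1 59.2 61.2]
scene driver 66 96 83 (array([484.9, -74.6]), array([21., 30.]), 46.7) [488.4 -75.6  82. ] [69.  82.2 94.1]
scene driver 96 103 59 (array([482.1, -77.6]), array([19.7, 27.1]), 5.8) [482.2 -77.2  99.1] [ 96.6  99.2 102.1]
scene box 76 83 5234 (array([566.2, 253.9]), array([202. , 199.7]), 10.4) [577.5 253.2  80.4] [78.  80.5 82.5]
scene box 123 134 422 (array([556.3, 267.4]), array([57.4, 57.5]), 42.6) [557.7 267.  129.3] [123.8 129.9 132.3]
table z 1.3216135946531076
side stand 48 58 538 (array([ 553.1, -210.3]), array([ 87.2, 171. ]), 13.0) [ 552.5 -263.8   54.2] [49.2 54.6 56.9]
side stand 62 104 414 (array([ 563.7, -254.3]), array(
[... 182 characters left out ...]
driver 54 62 564 (array([ 519.2, -160.4]), array([142.6, 207.5]), 5.2) [ 513.3 -112.    58.5] [54.4 59.2 61.3]
side driver 66 96 104 (array([474.7, -86.3]), array([15.6, 29.2]), 40.3) [476.6 -88.4  81.5] [68.7 80.9 94.7]
side driver 96 103 51 (array([480.4, -80.8]), array([29.5, 19.1]), 85.0) [479.8 -83.6  99.4] [ 96.5  99.7 101.4]
side box 76 83 1358 (array([563.4, 250. ]), array([202.3, 204. ]), 10.0) [556.7 231.5  79.2] [76.8 79.1 82. ]
side box 123 134 121 (array([552.6, 264.7]), array([59. , 57.3]), 33.8) [551.5 262.1 127.6] [123.5 128.1 130.1]
table z 0.5134359173107048[ WARN:0@0.292] global loadsave.cpp:1063 imwrite_ Unsupported depth image for selected encoder is fallbacked to CV_8U.
```

View pics/crops.png

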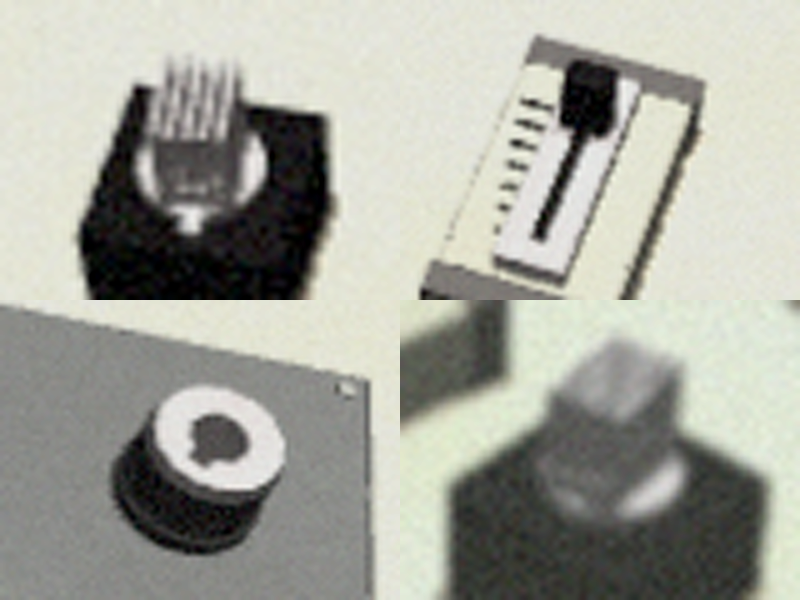

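Crops: the module's tab is at about (241,178) in the scene image, pointing toward the camera. The keyway is at (440,228) against a bore centre at (444,222). The dimmer sits at the robot (bright) end. I'll move toward the dimmer with the fingers shut.

{"name": "apply_moves", "arguments": {"increments": [[[-37.3,-19.2,0],0],[[-37.3,-19.2,0],0],[[-37.3,-19.2,0],0],[[-37.3,-19.2,0],0],[[-37.3,-19.2,0],0]], "jaw": 1, "newtons": 20}}

```text
time_s: 0.6
position: [357.7, 461.4, 222.2]
eef_rot: [-0.0, 0.165, 0.986, -0.0]
wrist_force: [0.5, 0.8, -0.2]
opening: 54.9
grip_force: 0.0
```

{"name": "apply_moves", "arguments": {"increments": [[[-37.3,-19.2,0],0],[[-37.3,-19.2,0],0],[[-37.3,-19.2,0],0],[[-37.3,-19.2,0],0],[[-37.3,-19.2,0],0]]}}

```text
time_s: 1.1
position: [502.6, 310.0, 222.3]
eef_rot: [-0.0, 0.165, 0.986, -0.0]
wrist_force: [0.9, 0.4, 0.6]
opening: 14.9
grip_force: 0.0
```

{"name": "apply_moves", "arguments": {"increments": [[[-37.3,-19.2,0],0],[[-37.3,-19.2,0],0],[[0,-39,0],0],[[0,-39,0],0],[[0,-39,0],0]]}}

```text
time_s: 1.6
position: [521.1, 138.5, 221.9]
eef_rot: [-0.0, 0.165, 0.986, -0.0]
wrist_force: [0.6, 0.2, 0.1]
opening: 0.5
grip_force: 0.0
```

{"name": "apply_moves", "arguments": {"increments": [[[0,-39,0],0],[[0,-39,0],0],[[0,-39,0],0],[[0,-39,0],0],[[0,-39,0],0]]}}

```text
time_s: 2.1
position: [457.3, -45.5, 222.4]
eef_rot: [-0.0, 0.165, 0.986, 0.0]
wrist_force: [0.1, -0.7, 0.7]
opening: 0.5
grip_force: 0.0
```

{"name": "apply_moves", "arguments": {"increments": [[[0,-39,0],0],[[0,0,0],-0.14],[[0,0,0],-0.14],[[0,0,0],-0.144],[[0,0,0],0]]}}

```text
time_s: 2.6
position: [445.3, -81.0, 222.4]
eef_rot: [-0.0, -0.047, 0.999, 0.0]
wrist_force: [0.3, 0.4, -0.8]
opening: 0.9
grip_force: 0.0
```

```bash
cat >> h.py <<'E'
from scipy.spatial.transform import Rotation as Ro
def pose():
    s=status.sense(); R=Ro.from_quat(s['eef_rot'],scalar_first=True).as_matrix()
    print('t',round(s['time_s'],2),'pos',s['position'].round(1),'yaw_x',np.degrees(np.arctan2(R[1,0],R[0,0])).round(2),'tilt',R[:2,2].round(4),'F',s['wrist_force'].round(1),'M',s['moment'].round(2),'open',round(s['opening'],1),'grip',round(s['grip_force'],1),'q',s['joint_pos'].round(2))
    return s,R
def go(target,R,p):  # tool shift to a world target
    d=R.T@(np.array(target,float)-p); print('tool shift',d.round(1)); return d
E
python3 - <<'E'
from h import *
s,R=pose(); go((442,-82.5,222),R,s['position'])
c=np.load('scene.npy',allow_pickle=True).item()
t=onplane(c,[(241.5,178.2),(243,168)],57); k=onplane(c,[(440,228),(443.8,222.4)],130); print(t,k)
E
```

```text
t 2.6 pos [445.3 -81.  222.4] yaw_x -174.59 tilt [-0.0004  0.0001] F [ 0.3  0.4 -0.8] M [0.04 0.   0.  ] open 0.9 grip 0.0 q [-0.54 -0.12  0.58  1.94  0.07  1.3   1.69]
tool shift [ 3.4 -1.2  0.4]
[[ 588.4525075  -238.38573586   57.        ]
 [ 555.16834601 -252.01560473   57.        ]] [[572.82853799 264.37736839 130.        ]
 [554.44772274 268.76780912 130.        ]]
```

{"name": "apply_moves", "arguments": {"increments": [[[3.4,-1.2,40],0],[[0,0,50],0],[[0,0,42],0],[[0,0,10],0],[[0,0,0],0]]}}

```text
time_s: 3.1
position: [441.3, -82.6, 79.9]
eef_rot: [-0.002, -0.045, 0.999, -0.0]
wrist_force: [0.5, 0.9, 0.7]
opening: 0.3
grip_force: 0.0
```

{"name": "apply_moves", "arguments": {"increments": [[[-12,0,0],0],[[-12,0,0],0],[[-12,0,0],0],[[-12,0,0],0],[[-12,0,0],0]]}}

```text
time_s: 3.6
position: [503.4, -76.8, 80.9]
eef_rot: [0.0, -0.046, 0.999, -0.0]
wrist_force: [-1.9, 0.4, 2.3]
opening: 0.6
grip_force: 0.9
```

{"name": "apply_moves", "arguments": {"increments": [[[-8,0,0],0],[[-4,0,0],0],[[-4,0,0],0],[[-2,0,0],0],[[0,0,0],0]]}}

```text
time_s: 4.1
position: [520.0, -75.4, 80.5]
eef_rot: [0.0, -0.046, 0.999, -0.0]
wrist_force: [0.2, 0.0, -0.1]
opening: 0.4
grip_force: 0.0
```

Run:
```python
from h import *
pose()
```

```text
t 4.1 pos [520.  -75.4  80.5] yaw_x -174.72 tilt [ 0.0001 -0.0001] F [ 0.2  0.  -0.1] M [0.02 0.05 0.  ] open 0.4 grip 0.0 q [-0.49  0.23  0.62  1.96 -0.16  1.    1.87]
```

{"name": "apply_moves", "arguments": {"increments": [[[-3,0,0],0],[[-3,0,0],0],[[-3,0,0],0],[[-3,0,0],0],[[-2,0,0],0]]}}

```text
time_s: 4.6
position: [534.1, -74.1, 80.5]
eef_rot: [-0.0, -0.046, 0.999, -0.0]
wrist_force: [-2.4, -1.3, -0.3]
opening: 0.6
grip_force: 0.8
```

{"name": "apply_moves", "arguments": {"increments": [[[-1,0,0],0],[[-1,0,0],0],[[0,0,0],0]]}}

```text
time_s: 4.9
position: [535.6, -73.9, 80.5]
eef_rot: [-0.0, -0.046, 0.999, -0.0]
wrist_force: [-3.2, -1.4, 0.8]
opening: 0.4
grip_force: 1.5
```

{"name": "apply_moves", "arguments": {"increments": [[[-1,0,0],0],[[-1,0,0],0],[[0,0,0],0]]}}

```text
time_s: 5.2
position: [535.9, -73.9, 80.5]
eef_rot: [-0.002, -0.046, 0.999, 0.0]
wrist_force: [-11.8, -0.3, 10.0]
opening: 0.4
grip_force: 6.1
```

{"name": "apply_moves", "arguments": {"increments": [[[-1,0,0],0],[[0,0,0],0]]}}

```text
time_s: 5.4
position: [536.0, -73.9, 80.4]
eef_rot: [-0.003, -0.046, 0.999, 0.001]
wrist_force: [-16.6, -0.6, 13.0]
opening: 0.7
grip_force: 8.2
```

{"name": "apply_moves", "arguments": {"increments": [[[-1,0,0],0],[[0,0,0],0]]}}

```text
time_s: 5.6
position: [536.1, -73.9, 80.3]
eef_rot: [-0.004, -0.046, 0.999, 0.001]
wrist_force: [-20.4, -0.7, 17.3]
opening: 0.4
grip_force: 10.2
```

Run:
```python
from h import *
pose(); c=cam('scene')
P=cloud(c)[145:225,272:342].reshape(-1,3)
P=P[(P[:,2]>40)&(P[:,2]<48)]; print(cv2.minAreaRect(P[:,:2].astype(np.float32)))
```

```text
t 5.6 pos [536.1 -73.9  80.3] yaw_x -174.77 tilt [-0.0075  0.001 ] F [-20.4  -0.7  17.3] M [-0.07  4.36  0.06] open 0.4 grip 10.2 q [-0.48  0.27  0.61  1.91 -0.18  1.02  1.88]
((512.1143798828125, -75.68634033203125), (192.08193969726562, 102.19673919677734), 5.798830032348633)
```

{"name": "apply_moves", "arguments": {"increments": [[[6,0,0],0],[[6,0,0],0],[[0,0,-50],0],[[0,0,-50],0],[[0,0,-50],0]]}}

```text
time_s: 6.15
position: [527.8, -74.6, 232.6]
eef_rot: [0.001, -0.046, 0.999, -0.0]
wrist_force: [0.6, -0.0, -0.0]
opening: 0.4
grip_force: 0.0
```

{"name": "apply_moves", "arguments": {"increments": [[[-3,-35,0],0],[[-3,-35,0],0],[[-3,-35,0],0],[[-3,-35,0],0],[[-3,-35,0],0]], "jaw": -1}}

```text
time_s: 6.65
position: [559.6, -248.6, 230.9]
eef_rot: [0.001, -0.046, 0.999, -0.0]
wrist_force: [0.1, 1.1, -0.4]
opening: 32.5
grip_force: 0.0
```

{"name": "apply_moves", "arguments": {"increments": [[[0,0,0],-0.1],[[0,0,0],-0.1],[[0,0,0],-0.1],[[0,0,0],0],[[0,0,0],0]]}}

```text
time_s: 7.15
position: [559.1, -247.3, 230.7]
eef_rot: [0.0, -0.193, 0.981, -0.0]
wrist_force: [0.7, -0.4, -0.3]
opening: 72.8
grip_force: 0.0
```

Run:
```python
from h import *
pose(); c=cam('wrist'); save(c,'w1.png'); np.save('w1.npy',c,allow_pickle=True); print(-c['R'].T@c['t'],c['R'][2],c['f'])
c=cam('scene'); cv2.imwrite('pics/s1.png',cv2.resize(c['color'][130:230,200:360,::-1],(800,500),interpolation=2)); np.save('s1.npy',c,allow_pickle=True)
```

```text
t 7.15 pos [ 559.1 -247.3  230.7] yaw_x -157.69 tilt [ 0.0007 -0.    ] F [ 0.7 -0.4 -0.3] M [0.08 0.08 0.  ] open 72.8 grip 0.0 q [-0.22  0.29  0.71  1.58 -0.19  1.34  2.47]
[ 490.5953145  -276.02437596  392.47581263] [ 0.24660027  0.10091888 -0.96384837] 367.4553402936364
```

View pics/w1.png

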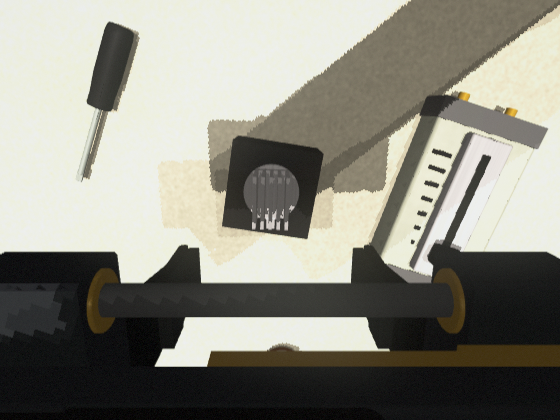

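View pics/s1.png

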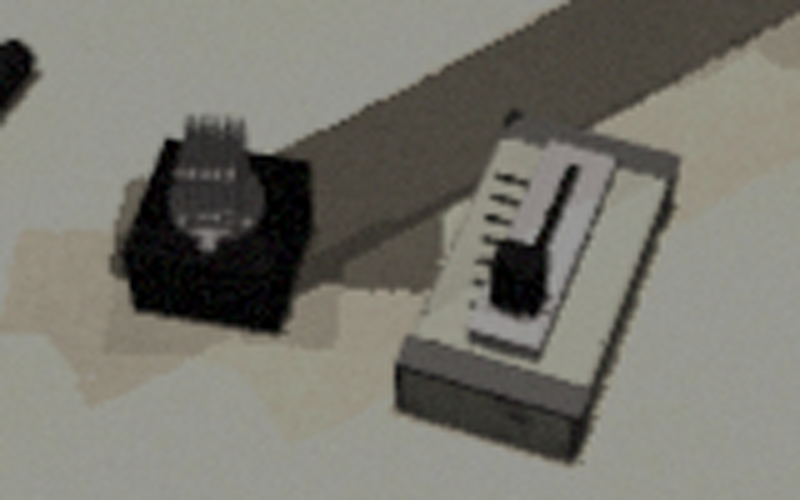

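The wrist view shows the module at (271,195) in the stand, with its fins running roughly vertically in the picture and the tab hidden behind them. The scene crop shows the dimmer at the far (off) end, where the bars are narrow, and the tab at crop (207,240). Next I'll measure the fins from the wrist depth map.

Run:
```python
from h import *
c=np.load('w1.npy',allow_pickle=True).item(); P=cloud(c); W=P[130:245,215:330]
for lo,hi in [(98,106),(90,106),(56,66),(50,56)]:
    m=(W[...,2]>lo)&(W[...,2]<hi); p=W[m]
    print(lo,len(p),cv2.minAreaRect(p[:,:2].astype(np.float32)),p.mean(0).round(1))
m=((W[...,2]>98)&(W[...,2]<106)); v,u=np.nonzero(m); print(u.min()+215,u.max()+215,v.min()+130,v.max()+130)
# flange circle
m=(W[...,2]>57)&(W[...,2]<64); p=W[m][:,:2]; (cc,r)=cv2.minEnclosingCircle(p.astype(np.float32)); print('flange',cc,r)
# tab from scene: bright pixels around, at z 58..62
c=np.load('s1.npy',allow_pickle=True).item(); print('tab',onplane(c,[(200+207/5,130+240/5)],60))
Q=cloud(c)[145:200,215:272].reshape(-1,3); q=Q[(Q[:,2]>94)&(Q[:,2]<106)]; print(len(q),cv2.minAreaRect(q[:,:2].astype(np.float32)))
g=W[...,2]; np.set_printoptions(linewidth=250); 
big=cv2.resize(c['color'][155:195,220:270,::-1],(750,600),interpolation=2)
cv2.imwrite('pics/wcrop.png',cv2.resize(np.load('w1.npy',allow_pickle=True).item()['color'][130:245,215:330,::-1],(600,600),interpolation=2))
```

```text
98 995 ((561.3449096679688, -251.74716186523438), (44.36056137084961, 29.985876083374023), 20.541406631469727) [ 560.8 -252.   101.5]
90 1086 ((561.3124389648438, -251.75933837890625), (44.42967987060547, 29.985876083374023), 20.54140853881836) [ 560.4 -252.3  100.9]
56 768 ((564.3558959960938, -249.44869995117188), (59.46113967895508, 51.61181640625), 38.269737243652344) [ 558.4 -252.4   59.8]
50 5036 ((561.3799438476562, -251.71238708496094), (84.4110107421875, 84.09618377685547), 13.245028495788574) [ 556.9 -253.3   53.5]
252 289 176 229
flange (565.4591674804688, -250.13632202148438) 30.434350967407227
tab [[ 589.96940831 -237.55285134   60.        ]]
124 ((562.4265747070312, -247.4178924560547), (45.26127624511719, 30.223419189453125), 20.378564834594727)
```

View pics/wcrop.png

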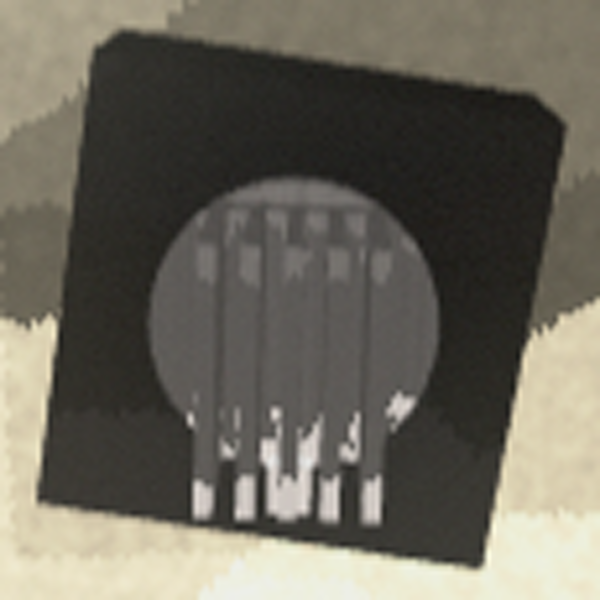

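The crop shows the fins end on and the flange circle, with the sink centred at (561.3, -251.7) and yaw 20.5°. I'll descend and grip.

{"name": "apply_moves", "arguments": {"increments": [[[-0.4,-4.9,40],0.031],[[0,0,45],0],[[0,0,45],0],[[0,0,25],0],[[0,0,9],0]]}}

```text
time_s: 7.75
position: [559.6, -251.0, 63.7]
eef_rot: [-0.002, -0.179, 0.984, 0.001]
wrist_force: [0.2, 1.1, -0.1]
opening: 86.7
grip_force: 0.0
```

{"name": "apply_moves", "arguments": {"increments": [[[0,0,0],0],[[0,0,0],0],[[0,0,0],0],[[0,0,0],0],[[0,0,0],0]], "jaw": 1, "newtons": 50}}

```text
time_s: 8.25
position: [561.7, -252.0, 67.5]
eef_rot: [0.001, -0.18, 0.984, -0.0]
wrist_force: [-1.1, -0.6, -0.1]
opening: 54.7
grip_force: 0.0
```

{"name": "apply_moves", "arguments": {"increments": [[[0,0,0],0],[[0,0,0],0],[[0,0,0],0],[[0,0,0],0],[[0,0,0],0]]}}

```text
time_s: 8.75
position: [561.1, -251.7, 66.6]
eef_rot: [-0.0, -0.18, 0.984, 0.0]
wrist_force: [-1.4, 0.8, 0.9]
opening: 29.6
grip_force: 50.0
```

Run:
```python
from h import *
pose()
```

```text
t 8.75 pos [ 561.1 -251.7   66.6] yaw_x -159.3 tilt [-0.0001  0.0001] F [-1.4  0.8  0.9] M [0.23 0.22 0.  ] open 29.6 grip 50.0 q [-0.16  0.45  0.65  1.75 -0.31  1.04  2.53]
```

{"name": "apply_moves", "arguments": {"increments": [[[0,0,-15],0],[[0,0,-40],0],[[0,0,-40],0],[[0,0,-40],0],[[0,0,-35],0]]}}

```text
time_s: 9.25
position: [560.9, -252.3, 239.6]
eef_rot: [0.001, -0.179, 0.984, -0.0]
wrist_force: [1.4, 0.3, -3.2]
opening: 29.6
grip_force: 50.0
```

{"name": "apply_moves", "arguments": {"increments": [[[-18.3,34.7,0],0],[[-18.3,34.7,0],0],[[-18.3,34.7,0],0],[[-18.3,34.7,0],0],[[-18.3,34.7,0],0]]}}

```text
time_s: 9.75
position: [585.3, -56.0, 237.5]
eef_rot: [0.0, -0.179, 0.984, -0.0]
wrist_force: [0.8, -0.9, -2.4]
opening: 30.0
grip_force: 50.0
```

{"name": "apply_moves", "arguments": {"increments": [[[-18.3,34.7,0],0],[[-18.3,34.7,0],0],[[-18.3,34.7,0],0],[[-18.3,34.7,0],0],[[-18.3,34.7,0],0]]}}

```text
time_s: 10.25
position: [609.7, 138.7, 237.5]
eef_rot: [0.0, -0.179, 0.984, -0.0]
wrist_force: [1.3, -0.2, -1.7]
opening: 29.5
grip_force: 50.0
```

{"name": "apply_moves", "arguments": {"increments": [[[-18.3,34.7,0],0],[[-18.3,34.7,0],0],[[-18.3,34.7,0],0],[[0,0,0],0.134],[[0,0,0],0.134]]}}

```text
time_s: 10.75
position: [623.9, 255.8, 236.7]
eef_rot: [-0.0, -0.045, 0.999, -0.0]
wrist_force: [0.4, -0.1, -1.8]
opening: 29.9
grip_force: 50.0
```

{"name": "apply_moves", "arguments": {"increments": [[[0,0,0],0.134],[[0,0,0],0.134],[[0,0,0],0],[[0,0,0],0],[[0,0,0],0]]}}

```text
time_s: 11.25
position: [624.3, 254.2, 236.8]
eef_rot: [0.0, 0.086, 0.996, -0.0]
wrist_force: [0.5, -0.7, -2.0]
opening: 29.8
grip_force: 50.0
```

Run:
```python
from h import *
pose(); c=cam('wrist'); save(c,'w2.png'); np.save('w2.npy',c,allow_pickle=True); print(-c['R'].T@c['t'])
```

```text
t 11.25 pos [624.3 254.2 236.8] yaw_x 170.16 tilt [ 0.0001 -0.0001] F [ 0.5 -0.7 -2. ] M [-0.    0.02 -0.  ] open 29.8 grip 50.0 q [-0.86  0.41  0.57  1.4  -0.22  1.39  1.11]
[551.48134082 265.55714842 398.64523851]
```

View pics/w2.png

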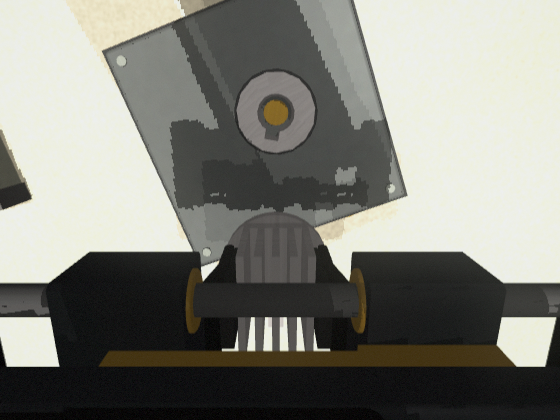

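The wrist view shows the socket at (276,112), with its keyway notch at about (271,136). The held module's fins and the rear arc of its flange are visible around (279,215–300).

```bash
cat > sk.py <<'E'
from h import *
from scipy.optimize import least_squares
def fit(p): 
    r=least_squares(lambda x:np.hypot(p[:,0]-x[0],p[:,1]-x[1])-x[2],[*p.mean(0)[:2],28],loss='soft_l1'); return r.x
c=np.load('w2.npy',allow_pickle=True).item(); P=cloud(c); W=P[50:175,215:340]
top=(W[...,2]>126)&(W[...,2]<136); p=W[top]; print('rim z',np.median(p[:,2]),len(p))
m=top.astype(np.uint8); cs,h=cv2.findContours(m,cv2.RETR_CCOMP,cv2.CHAIN_APPROX_NONE)
hz=np.median(p[:,2])
for k,x in enumerate(cs):
    if len(x)<30: continue
    w=onplane(c,x[:,0]+[215,50],130); f=fit(w); r=np.hypot(*(w[:,:2]-f[:2]).T); out=w[(r>f[2]+2.5)]
    print(h[0][k][3],len(x),f.round(2),r.max().round(1),len(out))
    if h[0][k][3]>=0 and len(out):
        w2=w[r<f[2]+1.5]; f2=fit(w2); print('inner',f2.round(2)); 
    else: f0=f
u=np.nonzero(~top); 
ang=[]
w=onplane(c,np.c_[u[1]+215,u[0]+50],130); 
for o in ([f2] if 'f2' in dir() else [])+[f0]:
    d=w[:,:2]-o[:2]; r=np.hypot(*d.T); k=(r>14.5)&(r<18.5); a=np.degrees(np.arctan2(d[k,1],d[k,0])); print('key yaw',a.mean(),np.median(a),a.std(),k.sum())
# module in tool frame
s,R=pose(); T=(P[180:260,200:360].reshape(-1,3)-s['position'])@R
for lo,hi in [(-45,-30),(0,12)]:
    q=T[(T[:,2]>lo)&(T[:,2]<hi)]; print('z',lo,len(q),np.median(q[:,2]) if len(q) else 0, np.percentile(q,[1,99],axis=0).round(1) if len(q) else 0)
E
python3 sk.py
```

```text
rim z 129.5934753233763 3723
-1 224 [553.96 265.07  27.2 ] 27.9 0
0 124 [554.9  264.7   13.74] 18.6 19
inner [554.11 264.98  13.28]
key yaw -20.44404850803595 -20.33650896429261 30.988845777043704 83
key yaw -21.323661875345962 -21.341709137576878 31.253551253246865 81
t 11.3 pos [624.3 254.1 236.8] yaw_x 170.12 tilt [ 0.0001 -0.    ] F [-0.4  0.6 -3.9] M [ 0.01  0.04 -0.01] open 29.5 grip 50.0 q [-0.86  0.41  0.57  1.4  -0.22  1.39  1.11]
z -45 354 -33.88084470881777 [[ 18.8 -16.1 -36.1]
 [ 21.4  13.4 -30.1]]
z 0 1169 6.908393088115525 [[  8.1 -23.4   0. ]
 [ 25.   21.   11.8]]
```

```bash
cat >> sk.py <<'E'
print('-----')
o=(f2[:2]+f0[:2])/2
d=w[:,:2]-o; r=np.hypot(*d.T); a=np.degrees(np.arctan2(d[:,1],d[:,0]))
for lo,hi in [(15,18),(15.5,18.5),(16,18.5)]:
    k=(r>lo)&(r<hi)&(abs(a+15)<40); print('key',np.median(a[k]),a[k].mean(),a[k].std(),k.sum(), 'others',((r>lo)&(r<hi)).sum()-k.sum())
    print(' lateral', [cv2.minAreaRect(w[k,:2].astype(np.float32))])
q=T[(T[:,2]>4)&(T[:,2]<10)]
rr=q[np.hypot(q[:,0],q[:,1])>0]
# outer boundary by angle
an=np.degrees(np.arctan2(rr[:,1],rr[:,0])); e=[]
for b in range(-50,50,4):
    g=rr[(an>b)&(an<b+4)]
    if len(g)>5: e.append(g[np.argmax(np.hypot(g[:,0],g[:,1]))])
e=np.array(e); x=least_squares(lambda x:np.hypot(e[:,0]-x[0],e[:,1]-x[1])-26,[0,0],loss='soft_l1').x; print('flange centre tool',x,len(e))
F=T[(T[:,2]>-38)&(T[:,2]<-30)]; print('sink top',cv2.minAreaRect(F[:,:2].astype(np.float32)))
g=T[(T[:,2]>-38)&(T[:,2]<4)]; print(np.percentile(g,[0.5,99.5],axis=0))
print('socket in tool',((np.r_[o,130]-s['position'])@R).round(2))
B=P[(P[...,2]>77)&(P[...,2]<83)]; print('box',cv2.minAreaRect(B[:,:2].astype(np.float32)))
E
python3 sk.py | sed -n '/-----/,$p'
```

```text
-----
key -18.752297182892885 -19.146443974467132 11.506983482817882 63 others 3
 lateral [((569.8451538085938, 262.9754333496094), (16.49984359741211, 4.035480976104736), 77.58183288574219)]
key -20.185144834293617 -19.415779033353353 11.26161572586928 58 others 3
 lateral [((569.9722900390625, 263.03289794921875), (16.50634765625, 3.5279529094696045), 80.13318634033203)]
key -21.057170695251674 -19.95728958356345 11.405292984314 48 others 2
 lateral [((569.9722900390625, 263.03289794921875), (16.50634765625, 3.5279529094696045), 80.13318634033203)]
flange centre tool [-0.79979182 -1.3225995 ] 24
sink top ((19.84343719482422, -1.3729658126831055), (30.022802352905273, 3.4136228561401367), 89.33702850341797)
[[  5.44487882 -24.52416468 -35.73470922]
 [ 21.45722561  22.08222398   3.53848598]]
socket in tool [ 71.09  -1.32 106.76]
box ((563.9176025390625, 251.42254638671875), (198.61907958984375, 198.83322143554688), 10.209731101989746)
```

Run:
```python
from h import *
c=np.load('w2.npy',allow_pickle=True).item(); g=cv2.cvtColor(c['color'],cv2.COLOR_RGB2GRAY)
o=np.array([554.03,265.02])
def proj(X): return cv2.projectPoints(X,np.array(c['rvec'],float),c['t'],np.array([[c['f'],0,c['cx']],[0,c['f'],c['cy']],[0,0,1]]),np.array([c['k1'],0,0,0,0.]))[0][:,0]
a=np.arange(-180,180,4)
V=[]
for r in (15,16,17):
    X=np.c_[o[0]+r*np.cos(np.radians(a)),o[1]+r*np.sin(np.radians(a)),0*a+130.]
    uv=proj(X).astype(np.float32); V.append(cv2.remap(g,uv[:,:1],uv[:,1:],1).ravel())
V=np.array(V); i=(a>-64)&(a<28); print(a[i]); print(V[:,i]); print(np.median(V,axis=1))
cv2.imwrite('pics/key.png',cv2.resize(c['color'][70:160,230:320,::-1],(600,600),interpolation=2))
```

```text
[-60 -56 -52 -48 -44 -40 -36 -32 -28 -24 -20 -16 -12  -8  -4   0   4   8
  12  16  20  24]
[[127 128 128 129 129 107  76  77  76  75  77  77  78  65  64 115 131 130
  131 128 127 127]
 [128 127 128 130 128 121  81  79  79  78  78  78  74  64  73 125 131 130
  132 130 127 129]
 [128 128 129 130 129 129  79  80  79  81  79  78  79  74  84 130 130 130
  130 129 125 126]]
[130. 130. 130.]
```

View pics/key.png

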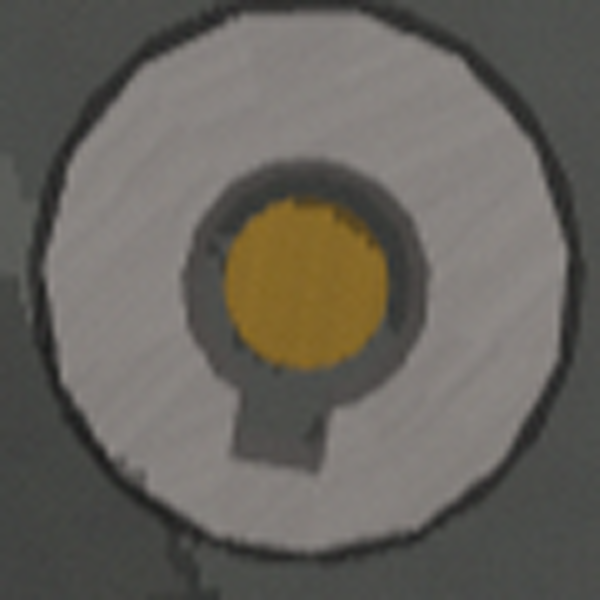

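Keyway edges are at -39° and -1.5°, so the keyway yaw is about -20°. I'll move over the socket, turn to match, and lower partway.

{"name": "apply_moves", "arguments": {"increments": [[[24,0,0],0.09],[[0,0,0],0.087],[[0,0,0],0],[[0,0,0],0],[[0,0,0],0]]}}

```text
time_s: 11.8
position: [601.0, 258.1, 236.6]
eef_rot: [0.0, 0.174, 0.985, -0.0]
wrist_force: [0.7, 0.5, -2.2]
opening: 29.9
grip_force: 50.0
```

Run:
```python
from h import *
s,R=pose(); b=np.radians(170.12); t=np.array([624.3,254.1,236.8])+[71.8*np.cos(b),71.8*np.sin(b),0]; print(t); go(t,R,s['position'])
```

```text
t 11.8 pos [601.  258.1 236.6] yaw_x 159.96 tilt [ 0.0002 -0.0002] F [ 0.7  0.5 -2.2] M [ 0.02 -0.02  0.04] open 29.9 grip 50.0 q [-0.92  0.37  0.6   1.46 -0.21  1.38  0.91]
[553.56484564 266.41981892 236.8       ]
tool shift [47.4 -8.4 -0.2]
```

{"name": "apply_moves", "arguments": {"increments": [[[24,-4.2,0],0],[[23.4,-4.2,0],0],[[0,0,25],0],[[0,0,18],0],[[0,0,0],0]]}}

```text
time_s: 12.3
position: [552.1, 266.2, 191.3]
eef_rot: [-0.001, 0.174, 0.985, -0.001]
wrist_force: [-0.3, -0.7, -2.4]
opening: 29.6
grip_force: 50.0
```

{"name": "apply_moves", "arguments": {"increments": [[[0,0,4],0],[[0,0,4],0],[[0,0,4],0],[[0,0,3],0],[[0,0,0],0]]}}

```text
time_s: 12.8
position: [553.2, 266.8, 178.2]
eef_rot: [-0.0, 0.175, 0.985, -0.0]
wrist_force: [-0.7, 0.5, -1.9]
opening: 29.7
grip_force: 50.0
```

Run:
```python
from h import *
s,R=pose()
```

```text
t 12.8 pos [553.2 266.8 178.2] yaw_x 159.84 tilt [-0.0004 -0.0003] F [-0.7  0.5 -1.9] M [-0.02  0.02  0.04] open 29.7 grip 50.0 q [-1.    0.32  0.59  1.64 -0.18  1.24  0.85]
```

No side load yet. I'll continue down in small steps.

{"name": "apply_moves", "arguments": {"increments": [[[0,0,2],0],[[0,0,2],0],[[0,0,2],0],[[0,0,0],0]]}}

```text
time_s: 13.2
position: [553.1, 266.8, 172.2]
eef_rot: [-0.0, 0.175, 0.985, -0.0]
wrist_force: [-0.1, -0.4, -2.4]
opening: 29.7
grip_force: 50.0
```

{"name": "apply_moves", "arguments": {"increments": [[[0,0,2],0],[[0,0,1],0],[[0,0,0],0]]}}

```text
time_s: 13.5
position: [553.2, 266.8, 169.4]
eef_rot: [-0.0, 0.175, 0.985, -0.0]
wrist_force: [-0.1, 0.2, -2.3]
opening: 29.7
grip_force: 50.0
```

Run:
```python
from h import *
s,R=pose()
```

```text
t 13.5 pos [553.2 266.8 169.4] yaw_x 159.84 tilt [-0.0002 -0.0002] F [-0.1  0.2 -2.3] M [ 0.    0.09 -0.07] open 29.7 grip 50.0 q [-0.99  0.33  0.59  1.65 -0.19  1.22  0.85]
```

{"name": "apply_moves", "arguments": {"increments": [[[0,0,3],0],[[0,0,3],0],[[0,0,0],0]]}}

```text
time_s: 13.8
position: [553.0, 266.7, 162.9]
eef_rot: [-0.0, 0.175, 0.985, -0.0]
wrist_force: [0.6, -0.6, -1.4]
opening: 29.5
grip_force: 50.0
```

{"name": "apply_moves", "arguments": {"increments": [[[0,0,4],0],[[0,0,4],0],[[0,0,4],0],[[0,0,0],0]]}}

```text
time_s: 14.2
position: [552.9, 266.7, 150.7]
eef_rot: [-0.0, 0.175, 0.985, -0.0]
wrist_force: [-0.5, 0.0, -3.8]
opening: 29.5
grip_force: 50.0
```

Run:
```python
from h import *
s,R=pose()
```

```text
t 14.2 pos [552.9 266.7 150.7] yaw_x 159.85 tilt [-0.001  -0.0007] F [-0.5  0.  -3.8] M [ 0.07 -0.01  0.02] open 29.5 grip 50.0 q [-0.99  0.34  0.58  1.67 -0.2   1.19  0.86]
```

The key has slipped in. Now I'll press home against the contacts.

{"name": "apply_moves", "arguments": {"increments": [[[0,0,2],0],[[0,0,2],0],[[0,0,2],0],[[0,0,0],0]]}}

```text
time_s: 14.6
position: [553.6, 266.9, 146.1]
eef_rot: [0.0, 0.175, 0.985, 0.0]
wrist_force: [-1.5, -0.9, 5.6]
opening: 29.3
grip_force: 50.0
```

{"name": "apply_moves", "arguments": {"increments": [[[0,0,1],0],[[0,0,1],0],[[0,0,0],0]]}}

```text
time_s: 14.9
position: [553.6, 266.9, 144.4]
eef_rot: [0.0, 0.175, 0.985, 0.0]
wrist_force: [-2.3, -1.9, 8.1]
opening: 29.8
grip_force: 50.0
```

{"name": "apply_moves", "arguments": {"increments": [[[0,0,1],0],[[0,0,0],0]]}}

```text
time_s: 15.1
position: [553.6, 266.9, 143.6]
eef_rot: [0.0, 0.175, 0.985, 0.0]
wrist_force: [-2.3, -1.8, 9.1]
opening: 29.8
grip_force: 50.0
```

{"name": "apply_moves", "arguments": {"increments": [[[0,0,1],0],[[0,0,0],0]], "newtons": 60}}

```text
time_s: 15.3
position: [553.6, 266.9, 142.8]
eef_rot: [0.0, 0.175, 0.985, 0.0]
wrist_force: [-3.7, -1.3, 10.4]
opening: 29.6
grip_force: 60.0
```

{"name": "apply_moves", "arguments": {"increments": [[[0,0,1],0],[[0,0,0],0]]}}

```text
time_s: 15.5
position: [553.7, 266.9, 142.6]
eef_rot: [0.0, 0.175, 0.985, 0.001]
wrist_force: [-6.7, -2.7, 16.6]
opening: 29.6
grip_force: 60.0
```

{"name": "apply_moves", "arguments": {"increments": [[[0,0,1],0],[[0,0,0],0]]}}

```text
time_s: 15.7
position: [553.7, 266.9, 142.5]
eef_rot: [0.0, 0.175, 0.985, 0.001]
wrist_force: [-9.6, -3.7, 24.3]
opening: 29.5
grip_force: 60.0
```

{"name": "apply_moves", "arguments": {"increments": [[[0,0,0.5],0],[[0,0,0],0]]}}

```text
time_s: 15.9
position: [553.7, 266.9, 142.5]
eef_rot: [0.0, 0.175, 0.985, 0.001]
wrist_force: [-11.6, -5.2, 29.0]
opening: 29.5
grip_force: 60.0
```

{"name": "apply_moves", "arguments": {"increments": [[[0.6,-0.5,-0.3],0],[[0,0,0],0],[[0,0,0],0],[[0,0,0],0],[[0,0,0],0]]}}

```text
time_s: 16.4
position: [553.6, 266.9, 142.5]
eef_rot: [0.001, 0.175, 0.985, 0.001]
wrist_force: [-6.6, -2.5, 23.1]
opening: 29.6
grip_force: 60.0
```

Run:
```python
from h import *
pose(); c=cam('scene'); cv2.imwrite('pics/end.png',np.hstack([cv2.resize(c['color'][180:260,390:490,::-1],(400,320),interpolation=2),cv2.resize(c['color'][140:220,260:360,::-1],(400,320),interpolation=2)]))
P=cloud(c); q=P[195:250,410:475].reshape(-1,3); 
for lo in range(126,142,2): print(lo,((q[:,2]>lo)&(q[:,2]<=lo+2)).sum(),end='; ')
q=P[145:225,272:342].reshape(-1,3); q=q[(q[:,2]>96)&(q[:,2]<103)]; print('dimmer',q.mean(0))
```

```text
t 16.4 pos [553.6 266.9 142.5] yaw_x 159.83 tilt [0.0022 0.0023] F [-6.6 -2.5 23.1] M [-1.01  1.8   0.01] open 29.6 grip 60.0 q [-0.99  0.35  0.58  1.68 -0.2   1.17  0.86]
126 9; 128 16; 130 35; 132 16; 134 34; 136 57; 138 17; 140 14; dimmer [557.6939924  -70.01964342  99.39769477]
```

View pics/end.png

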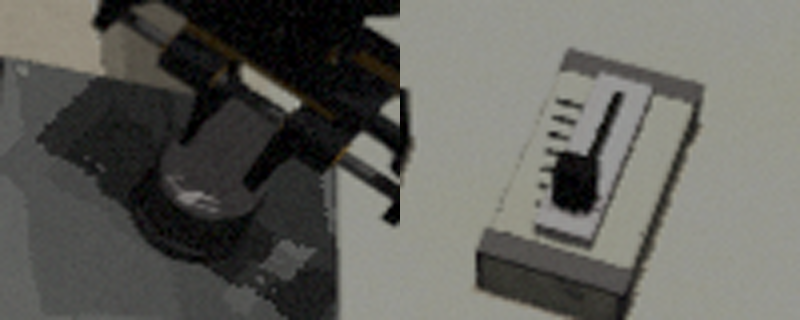

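The left half shows the flange lying on the socket's rim at (205,195), with the module still gripped. The right half shows the dimmer at its off end. The force is steady at 23 N, so I'm handing in.

```bash
python3 -c "
from h import *
print(ticket.sign_off())"
```

```text
the job is handed in; nothing more can be done
None
```

The dimmer is at its off end, and the keyed module is fully home on the socket's rim, held pressed there with about 23 N; the job was handed in at 16.4 s, verdict not shown.

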